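Unlock the sample box hatch and stand the beaker on the stirrer

ROBOT

A 6-joint arm with a two-finger parallel gripper is mounted at the origin on a cart in front of the work surface, level with it; the furniture and walls round the work are solid. World frame = base frame: x ahead of the robot, y to its left, z up, the work surface at z = 0. Lengths are in m, angles in rad, forces in N, time in s.
With the tool pointing down it reaches from about 0.3 to 0.875 m from the base axis. Payload 6.4 kg.
Tool frame: the origin (TCP) lies at the very end of the fingers, on their centre line; the grasp point (between the pads) lies 19 mm behind it; z points along the fingers, y is the line along which they close (so a half turn about z gives the same grasp; the last joint's range is limited). The gripper opens to 85 mm and grips with 20 to 120 N. Pads are 22 mm wide; open, the fingers measure 114 mm over their backs; the gripper's body (76 mm by 85 mm) begins 54 mm behind the grasp point. The pads swing forward as they close: fully open they stand 13 mm farther back than shut.
Start: joints at [-1.527, 0.181, 1.607, -0, 1.354, -0.206], TCP at [0.142, -0.557, 0.201] pointing down, gripper open.
Joint ranges: [-2.99, 2.99], [-0.89, 2.07], [0.3, 2.58], [-1.14, 4.28], [0, 2.63], [-3.12, 3.12]. Speed limits (rad/s): [2.57, 2.57, 3.01, 3.14, 3.14, 3.14].

INTERFACE

Orientations are given as a unit quaternion [w, x, y, z].
In Python, from rig import robot gives the robot as it stands. The module is installed in compiled form; this text tells all that it offers.
- The arm moves only by the shell command python3 -m crank 'ROWS' [FORCE]. ROWS is JSON, a list of rows, each a list of 5 numbers: the shift along the tool's x, y, z normalised to -1 to 1, where 1 is 0.75 m, then the turn about the tool's z normalised to -1 to 1, where 1 is pi rad, then the closure, from -1 (fully open) to 1 (shut), so that 0 is half open. A call has exactly 8 rows; each row is the pose to reach, as a shift and turn from the pose commanded when the call began, along the tool's axes at that moment, turning the shorter way round; what a row does not reach only later rows make up. A row lasts 1/12 s, in which the tool goes at most 41.7 mm and 7.16 degrees, less where a joint would pass 70% of its speed; a pose out of reach is approached as far as the arm can. A call with a number of a shift or a turn outside -1 to 1 is refused whole. A call with a gripper value outside its range is refused whole. The fingers move at their own pace and stop on an object; FORCE is the grip in N (left out, the last holds). Time passes only in rows, so rows that repeat a pose let the fingers close, or fill a call up. It gives the time, the measured TCP pose, the force, the opening and the grip force at its end, in the units of the state.
- robot.get_state(): the state, without advancing time (a new reading comes with each control period).
- robot.get_image(name): name is "scene" or "top"; returns the picture (480x640x3 uint8, blue, green, red); there is no depth.
- robot.calibration(name): a dict with "camera_matrix" (3x3 intrinsics, pixels), "camera_from_world" (4x4, takes a point from world to camera coordinates). Camera axes: x right, y down, z forward; pixel columns grow to the right and rows downward; lengths in m; the calibration is good to about 2 mm. A picture is of the moment at which its call begins. calibration takes no time and is no camera call.
- robot.finish_job(): hands the job in; it is judged then, once.
The state is a dict: "time": time; "joints": joint angles; "qvel": joint speeds; "joint_efforts": joint torques, N m; "tool_pos": TCP position; "ee_rot": TCP orientation; "wrist_force": force on the tool from outside, world axes, zero at the start; "torque": the same for the moment, N m; "grip_width": finger opening in m; "grasp_force": force on a finger pad.
Only numpy, scipy, OpenCV 4.12 (cv2) and the standard library are available. Lean on these libraries where they do the work, as an engineer would, in place of code of your own. Each camera call takes 0.05 s, during which the arm holds its last target. There are 200 camera calls.

TASK

Free the hatch of the sample box by pulling up its spring plunger knob, and slide the hatch fully open until the plunger drops into the open-position hole and locks it there. Then lift the beaker out of the box and, keeping it upright, set it down gently in the middle of the stirrer's round plate. Leave the other things on the table where they are.

Things in the scene. Friction and masses are not known exactly. Their poses are not given: they have to be found in the camera images.
- sample_box: Fixed aluminium box, 120 mm wide (x; 129 over the hatch), 172 long (y), 94 high on 14 mm feet; origin between its feet, at table height; z up. At its -y end an open-topped well, 110 (x) by 66 mm (y), centre 48 mm from the origin towards -y, walls 5 mm, floor 22 mm above the table; the +y end is a closed housing. The hatch caps the well and slides on side rails towards +y, over the housing.
- knob (a point): Centre of the round black knob's head on the hatch, 32 mm across and 24 mm tall, 132 mm above the table when the plunger is down (head from 120 to 144 mm; under it a 16 mm stem, and a 34 mm collar whose top is 109 mm above the table). The knob moves with the hatch. It lies on the box's centre line at box y = +3 mm when the hatch is closed and +73 mm when fully open. Its z is up.
- plunger (a joint): Spring plunger carried by the hatch: 0 = down (pin lodged in a hole of the housing's top), grows as the knob is pulled straight up, to 0.014 m at its stop. The spring pushes it down with 5.5 N at 0 and 8.6 N at the stop. The pin reaches 9 mm down into the hole, so the hatch is free above 0.010 m; a pin let go between holes rides on the metal (about 0.009) and drops by itself into the next hole (13 mm wide, 10 mm pin).
- hatch (a joint): Hatch, a steel plate 129 by 102 by 6 mm with turned-down sides, top face 101 mm above the table: 0 = closed and locked, grows as it slides towards the box's +y; the second hole is at 0.070 m (the stop at 0.071 m), where the well is uncovered. Sliding friction about 1.5 N.
- beaker_mid (a point): Centre, half-way up, of the clear glass beaker in the well (under the hatch at first): 52 mm across, 70 mm tall with a small spout (56 mm across there), 45 to 70 g; open top, upright. Its z is its own axis. It stands near the middle of the well, its rim 92 mm above the table.
- plate_mid (a point): Centre of the top face of the stirrer's round plate, 122 mm across, 75 mm above the table; the white stirrer is fixed.
- petri_dish: Bystander: covered dish, 62 mm across, 14 mm tall; origin under its centre.
- timer: Bystander: white square timer, 64 by 64 by 19 mm; origin under its centre.
- tape_roll: Bystander: roll of tape lying flat, 100 mm across, 25 mm tall; origin under its centre.

How it is judged:
On the way, in this order (a step that is already met when the one before it is completed fails the run):
1. the plunger knob is pulled up out of the closed-position hole while the hatch is still shut (value of joint plunger above 0.007 m and value of joint hatch below 0.02 m), for 0.05 s.
2. the hatch is fully open and the plunger has dropped into the open-position hole (value of joint hatch above 0.066 m and value of joint plunger below 0.003 m), for 0.2 s.
3. the beaker is lifted out of the box (height (world z) of beaker_mid above 0.13 m), for 0.1 s.
At the end, for the whole second after the job is handed in: The beaker stands upright (within 0.1 rad) and still on the stirrer's plate, its axis within 30 mm of the plate's centre; the hatch is open (at least 66 mm) and the plunger is down in the open-position hole (within 3 mm) (all of step 2 and horizontal distance between beaker_mid and plate_mid below 0.03 m and z of beaker_mid in the frame of plate_mid between 0.031 and 0.04 m and angle between beaker_mid's own z axis and vertical below 0.1 rad); the robot touches nothing.
It fails at once if the beaker is tipped by more than 0.6 rad (angle between beaker_mid's own z axis and vertical above 0.6 rad).
It fails at once if the beaker is let go more than 20 mm above the plate (z of beaker_mid in the frame of plate_mid above 0.055 m and horizontal distance between beaker_mid and plate_mid below 0.1 m and contact force between the fingers and beaker below 0.02 N).
It fails at once if a bystander is pushed more than 30 mm (distance of any of petri_dish, timer, tape_roll from where it was at the start of the episode above 0.03 m).
It also fails if it takes over 48 s, if anything falls off the work surface, if the arm or the gripper's body presses on something with over 40 N, if the wrist force passes 120 N, or if a joint passes its speed limit or range.

## Working session

There is one attempt and no reset: what is moved stays moved. The work goes in short steps, Python scripts to look and compute and a shell command to move; the robot and the scene stay as the last step left them, time stands still between calls to the robot, and variables do not carry over. Pictures are saved under pics/ and viewed, at most 10 in all, crops included, and the job is handed in when it is done.

```bash
mkdir -p pics
python3 - <<'E'
from rig import robot
import cv2,numpy as np
for n in("scene","top"):
    cv2.imwrite(f"pics/{n}0.png",robot.get_image(n))
    c=robot.calibration(n);print(n,np.round(c["camera_matrix"],1).tolist(),np.round(c["camera_from_world"],4).tolist())
print(robot.get_state())
E
```

```text
scene [[596.1, 0.0, 314.6], [0.0, 596.1, 243.2], [0.0, 0.0, 1.0]] [[0.9986, 0.0465, -0.0255, -0.4547], [-0.0038, -0.417, -0.9089, 0.1068], [-0.0529, 0.9077, -0.4163, 1.4154], [0.0, 0.0, 0.0, 1.0]]
top [[623.8, 0.0, 310.1], [0.0, 623.8, 232.9], [0.0, 0.0, 1.0]] [[-0.0008, -0.9999, -0.0163, 0.0189], [-0.9962, 0.0023, -0.0875, 0.4809], [0.0876, 0.0161, -0.996, 1.3034], [0.0, 0.0, 0.0, 1.0]]
{'time': 0.1, 'joints': array([-1.52728672e+00,  1.81477285e-01,  1.60788754e+00, -4.24527044e-05,
        1.35381947e+00, -2.06316001e-01]), 'qvel': array([-0.00057171, -0.00278058, -0.00311936,  0.00107685,  0.00091169,
        0.00110364]), 'joint_efforts': array([ 4.74277113e-04, -4.45876515e+01, -3.52237415e+01, -2.60925481e-04,
        4.12605950e-03, -1.75142486e-05]), 'tool_pos': array([ 0.14212974, -0.55659738,  0.20057826]), 'ee_rot': array([-7.94871348e-04,  9.92207649e-01,  1.24592728e-01,  4.40545052e-05]), 'wrist_force': array([ 0.07913158, -0.13843221,  0.21887245]), 'torque': array([-0.08756917,  0.00132413,  0.00869622]), 'grasp_force': 0.0, 'grip_width': 0.08548145302974429}
```

View pics/scene0.png

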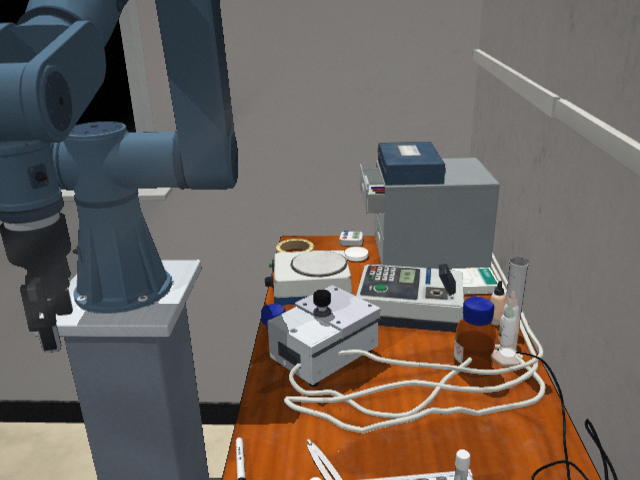

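View pics/top0.png

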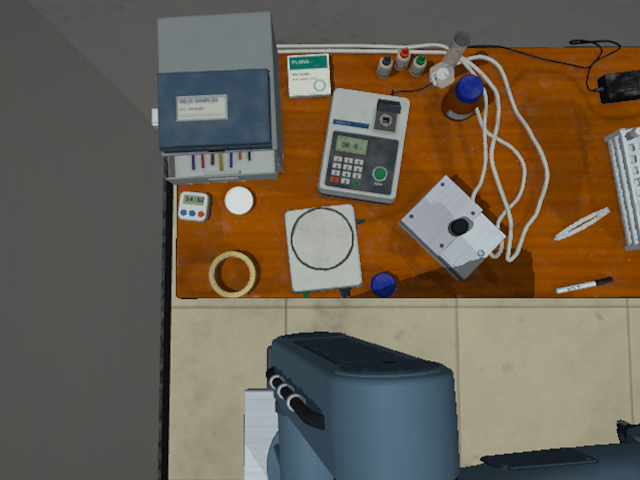

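The scene view shows the box with its knob at (322,297) and the stirrer plate at (320,263). In the top view the knob is at (459,227), the plate at (323,239), and the box is rotated about 40°. Next I'll enlarge the top view and measure.

```bash
cat > h.py <<'E'
from rig import robot
import cv2,numpy as np
def ray(n,px,z):
    c=robot.calibration(n);K=c["camera_matrix"];T=np.array(c["camera_from_world"]);R=T[:3,:3];o=-R.T@T[:3,3]
    d=R.T@np.linalg.solve(K,[px[0],px[1],1.]);return o+d*(z-o[2])/d[2]
def pix(n,p):
    c=robot.calibration(n);q=np.array(c["camera_from_world"])@np.append(p,1);q=np.array(c["camera_matrix"])@q[:3];return q[:2]/q[2]
E
python3 - <<'E'
from h import *
a=cv2.imread("pics/top0.png")
o=cv2.resize(a[165:295,380:520],None,fx=5.7,fy=4.6,interpolation=cv2.INTER_CUBIC)
o=cv2.resize(a[165:290,385:515],(624,600),interpolation=cv2.INTER_CUBIC)
cv2.imwrite("pics/crop.png",o)
hsv=cv2.cvtColor(a,cv2.COLOR_BGR2HSV)
m=(hsv[...,2]<45).astype('uint8');n,l,s,c=cv2.connectedComponentsWithStats(m)
for i in range(1,n):
    if s[i,4]>60 and 380<c[i][0]<520 and 165<c[i][1]<290: print("dark",s[i],c[i],ray("top",c[i],.144))
# plate ring: dark circle
m=(cv2.cvtColor(a,cv2.COLOR_BGR2GRAY)<90).astype('uint8')[200:275,285:365]
m[:, :4]=0
cs,_=cv2.findContours(m,cv2.RETR_LIST,cv2.CHAIN_APPROX_NONE)
for k in cs:
    if len(k)>80:
        e=cv2.fitEllipse(k);p=(e[0][0]+285,e[0][1]+200);print("ring",len(k),e,ray("top",p,.075))
# hatch: light grey region
m=((hsv[...,1]<40)&(hsv[...,2]>110)).astype('uint8');n,l,s,c=cv2.connectedComponentsWithStats(m)
i=l[205,445];print(s[i],c[i])
k=cv2.findContours((l==i).astype('uint8'),cv2.RETR_EXTERNAL,cv2.CHAIN_APPROX_NONE)[0][0]
b=cv2.boxPoints(cv2.minAreaRect(k));w=np.array([ray("top",p,.101)[:2] for p in b]);print(b,w,np.linalg.norm(np.roll(w,-1,0)-w,axis=1))
E
```

```text
dark [451 219  17  17 219] [458.97716895 226.51598174] [ 0.48175886 -0.26959481  0.144     ]
ring 631 ((42.292747497558594, 34.83369445800781), (72.45513916015625, 79.52928161621094), 119.01815795898438) [ 0.47213724 -0.01756868  0.075     ]
[ 401   55  149  213 7840] [472.38903061 197.87793367]
[[391.5865   245.70032 ]
 [461.71494   46.790493]
 [581.94916   89.180756]
 [511.8207   288.09058 ]] [[ 0.44798012 -0.1449249 ]
 [ 0.85438032 -0.29271378]
 [ 0.76428719 -0.53287153]
 [ 0.36387406 -0.38020468]] [0.43243806 0.25650052 0.42852986 0.24986077]
```

View pics/crop.png

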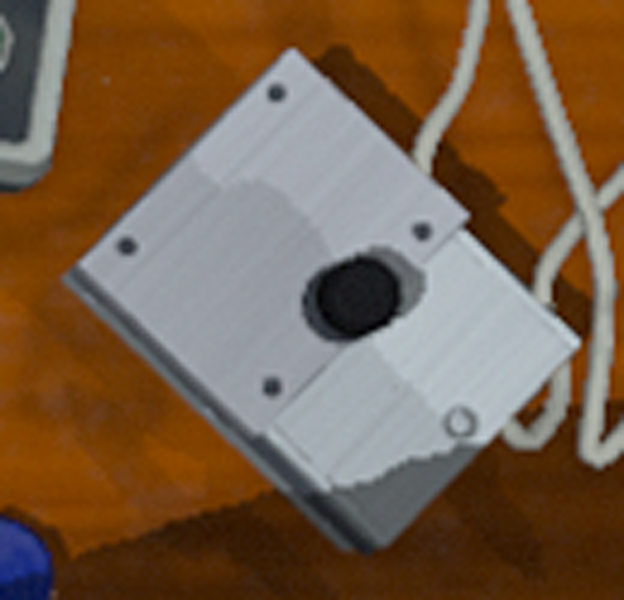

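The crop (4.8× from pixel (385,165)) shows the hatch corners at crop (293,47), (65,277), (468,215), (262,435). The knob is at (360,297) and the open-position hole at (460,422), so the hatch slides towards lower right.

Run:
```python
from h import *
C=np.array([ray("top",(385+x/4.8,165+y/4.8),.101)[:2] for x,y in[(293,47),(65,277),(262,435),(468,215)]])
print(C,np.linalg.norm(np.roll(C,-1,0)-C,axis=1))
u1=C[2]-C[1];u2=C[3]-C[0]; u3=C[1]-C[0]
print([np.degrees(np.arctan2(v[1],v[0])) for v in(u1,u2,u3,C[2]-C[3])])
h=ray("top",(385+460/4.8,165+422/4.8),.094);k=ray("top",(458.98,226.5),.14);print(h,k,np.linalg.norm((h-k)[:2]),np.degrees(np.arctan2(*(h-k)[1::-1])))
a=cv2.imread("pics/scene0.png");m=(a.max(2)<45).astype('uint8');n,l,s,c=cv2.connectedComponentsWithStats(m)
for i in range(1,n):
    if s[i,4]>60 and 300<c[i][0]<345 and 280<c[i][1]<320: print("dark",s[i],c[i],ray("scene",c[i],.132))
print(pix("scene",[*k[:2],.144]),pix("scene",[*k[:2],.120]))
b=cv2.resize(a[225:385,250:390],(525,600),interpolation=cv2.INTER_CUBIC);cv2.imwrite("pics/crop2.png",b)
from scipy.spatial.transform import Rotation as R
q=robot.get_state()["ee_rot"];print(R.from_quat(np.roll(q,-1)).as_matrix().round(3))
```

```text
[[ 0.5901769  -0.25559596]
 [ 0.49387471 -0.15932342]
 [ 0.42808605 -0.23962077]
 [ 0.519322   -0.32658766]] [0.1361709  0.10380661 0.1260446  0.10030074]
[np.float64(-129.32821203113315), np.float64(-134.94474183652477), np.float64(135.008818937111), np.float64(136.37232612930345)]
[ 0.43370256 -0.3229524   0.094     ] [ 0.48218023 -0.27049156  0.14      ] 0.07142985501905547 -132.74020719807282
dark [314 290  16  17 237] [321.53164557 297.80168776] [ 0.48418546 -0.27464347  0.132     ]
[320.37614987 290.9148588 ] [320.65632073 302.36082483]
[[ 0.969  0.247 -0.   ]
 [ 0.247 -0.969  0.002]
 [ 0.    -0.002 -1.   ]]
```

```bash
cat >> h.py <<'E'
from scipy.spatial.transform import Rotation as R
S=np.radians(-133.3); d=np.array([np.cos(S),np.sin(S),0])   # slide direction
def go(t,yaw_y=-43.3):
    s=robot.get_state();M=R.from_quat(np.roll(s["ee_rot"],-1)).as_matrix()
    dl=M.T@(np.array(t)-s["tool_pos"]);y=np.degrees(np.arctan2(M[1,1],M[0,1]))
    w=(y-yaw_y+90)%180-90
    print("rows",(dl/.75).round(4),round(w/180,4),"pos",s["tool_pos"].round(4),"F",s["wrist_force"].round(2),"grip",round(s["grip_width"],4),round(s["grasp_force"],1),"t",s["time"],"j",s["joints"].round(2))
E
python3 -c "
from h import *
go([.483,-.271,.22])"
python3 -m crank '[[0.535,-0.257,-0.0267,-0.18,-1],[0.535,-0.257,-0.0267,-0.18,-1],[0.535,-0.257,-0.0267,-0.18,-1],[0.535,-0.257,-0.0267,-0.18,-1],[0.535,-0.257,-0.0267,-0.18,-1],[0.535,-0.257,-0.0267,-0.18,-1],[0.535,-0.257,-0.0267,-0.18,-1],[0.535,-0.257,-0.0267,-0.18,-1]]' 60
python3 -c "
from h import *
go([.483,-.271,.22])"
```

```text
rows [ 0.5345 -0.2566 -0.0253] -0.1799 pos [ 0.1421 -0.5566  0.2006] F [ 0.08 -0.14  0.22] grip 0.0855 0.0 t 0.1 j [-1.53  0.18  1.61 -0.    1.35 -0.21]
time: 0.77
tool_pos: [0.3984, -0.3414, 0.2162]
ee_rot: [-0.0, 0.918, 0.396, -0.0]
wrist_force: [-1.0, -0.6, -0.5]
grip_width: 0.0849
grasp_force: 0.0
rows [ 0.1456  0.0177 -0.0051] 0.0 pos [ 0.3984 -0.3414  0.2162] F [-0.95 -0.58 -0.53] grip 0.0849 0.0 t 0.7667 j [-0.93  0.06  1.72 -0.    1.37 -0.18]
```

```bash
python3 -m crank '[[0.125,0.017,0,0,-1],[0.125,0.017,0,0,-1],[0.125,0.017,0,0,-1],[0.125,0.017,0,0,-1],[0.125,0.017,0,0,-1],[0.125,0.017,0,0,-1],[0.125,0.017,0,0,-1],[0.125,0.017,0,0,-1]]'
python3 -c "
from h import *
go([.483,-.271,.112])
im=[robot.get_image(n) for n in('top','scene')]
cv2.imwrite('pics/v1.png',np.hstack([cv2.resize(im[0][165:290,385:515],(400,400)),cv2.resize(im[1][200:380,230:410],(400,400))]))"
```

```text
time: 1.43
tool_pos: [0.4699, -0.2849, 0.2163]
ee_rot: [-0.0, 0.919, 0.395, -0.0]
wrist_force: [0.3, -0.3, -0.1]
grip_width: 0.0855
grasp_force: 0.0
rows [ 2.550e-02 -1.000e-04  1.391e-01] -0.0007 pos [ 0.4699 -0.2849  0.2163] F [ 0.28 -0.28 -0.07] grip 0.0855 0.0 t 1.4333 j [-0.76  0.11  1.65 -0.    1.38 -0.  ]
```

View pics/v1.png

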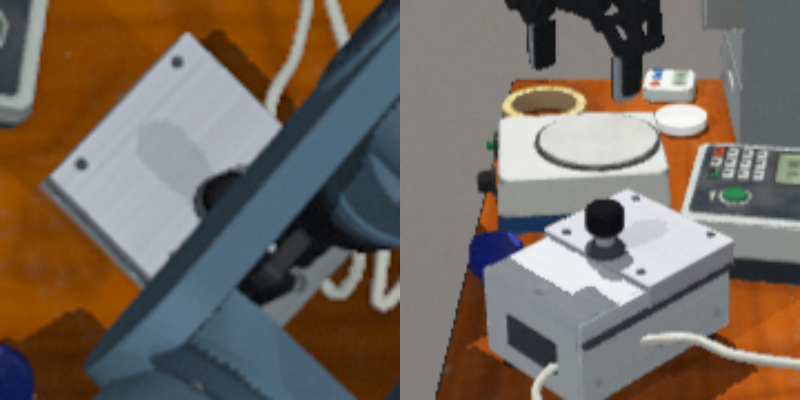

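The gripper (fingers at panel (540,45) and (627,75)) is above and just short of the knob at (605,220). I'll centre it over the knob and go down.

```bash
python3 -m crank '[[0.0255,0,0.02,0,-1],[0.0255,0,0.05,0,-1],[0.0255,0,0.08,0,-1],[0.0255,0,0.11,0,-1],[0.0255,0,0.13,0,-1],[0.0255,0,0.138,0,-1],[0.0255,0,0.138,0,-1],[0.0255,0,0.138,0,-1]]'
python3 -c "
from h import *
go([.483,-.271,.112])
im=robot.get_image('scene')
cv2.imwrite('pics/v2.png',cv2.resize(im[220:360,240:400],(685,600)))"
```

```text
time: 2.2
tool_pos: [0.4841, -0.2704, 0.1134]
ee_rot: [0.0, 0.918, 0.396, 0.0]
wrist_force: [0.1, -0.3, 0.2]
grip_width: 0.0851
grasp_force: 0.0
rows [-0.0016 -0.0005  0.0019] -0.0001 pos [ 0.4841 -0.2704  0.1134] F [ 0.08 -0.26  0.18] grip 0.0851 0.0 t 2.2 j [-0.72  0.23  1.74 -0.    1.17  0.03]
```

View pics/v2.png

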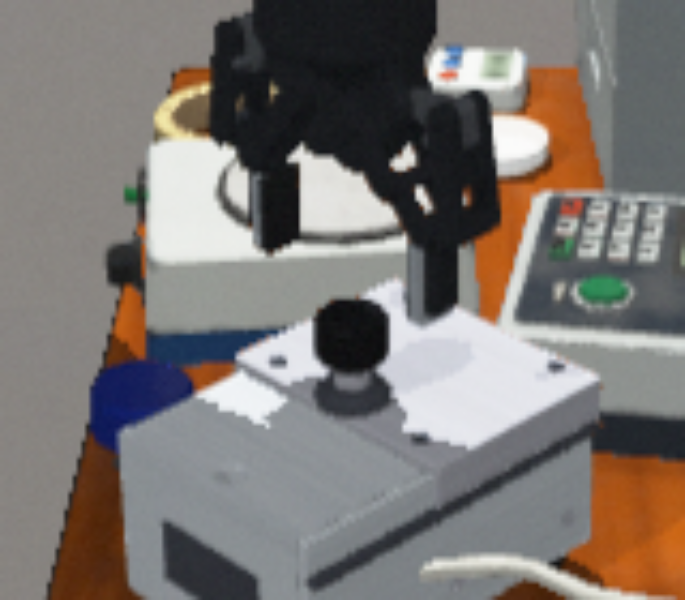

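```bash
python3 -c "
from h import *
s=robot.get_state();print(s['time'],s['tool_pos'],robot.calibration('scene')['camera_from_world'][0])
for p in ([.4841,-.2704,.113],[.4841,-.2704,.126],[.483,-.271,.132]): print(p,pix('scene',p))
M=R.from_quat(np.roll(s['ee_rot'],-1)).as_matrix()
for y in(-.0425,.0425):print(pix('scene',s['tool_pos']+M@[0,y,-.013]))
print(pix('scene',np.array([.4699,-.2849,.2163+.013])))
for px in ((305,277),(340.5,293.6)):
  for z in (.113,.126,.145):print(px,z,ray('scene',px,z))
"
```

```text
2.25 [ 0.48458882 -0.27066172  0.11411952] [ 0.998594    0.04649076 -0.02546844 -0.45474237]
[0.4841, -0.2704, 0.113] [321.78096765 305.63635117]
[0.4841, -0.2704, 0.126] [321.63582078 299.49512441]
[0.483, -0.271, 0.132] [320.95483627 296.80326834]
[305.96833843 291.25322652]
[338.62406559 307.22043433]
[311.95582821 252.01542012]
(305, 277) 0.113 [ 0.44624763 -0.1578337   0.113     ]
(305, 277) 0.126 [ 0.44817116 -0.18239988  0.126     ]
(305, 277) 0.145 [ 0.45098246 -0.2183043   0.145     ]
(340.5, 293.6) 0.113 [ 0.51820966 -0.22548406  0.113     ]
(340.5, 293.6) 0.126 [ 0.51846743 -0.24848429  0.126     ]
(340.5, 293.6) 0.145 [ 0.51884417 -0.28210002  0.145     ]
```

The scene view shows fingertips at about crop (278,245) and (430,315), which is about 14 px above where the TCP projects. Before closing I'll check whether that is extra height or a y offset, using the top view.

```bash
python3 -c "
from h import *
im=robot.get_image('top')
s=robot.get_state();M=R.from_quat(np.roll(s['ee_rot'],-1)).as_matrix()
print(s['tool_pos'])
for y in(-.0425,0,.0425):print(pix('top',s['tool_pos']+M@[0,y,-.013]))
cv2.imwrite('pics/v3.png',cv2.resize(im[150:300,380:540],(640,600),interpolation=cv2.INTER_CUBIC))"
```

```text
[ 0.4848068  -0.27073922  0.11438235]
[442.90959927 241.68087461]
[457.6328601  225.80314206]
[472.30456122 209.98101209]
```

View pics/v3.png

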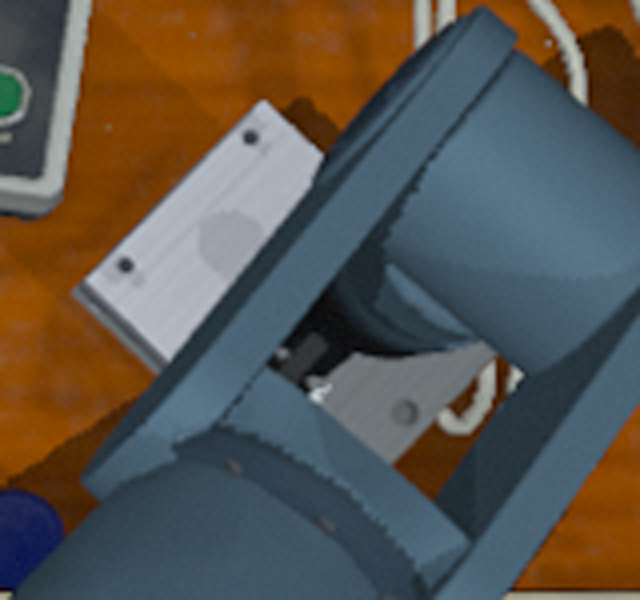

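```bash
python3 -c "
from h import *
t=np.array([.1421,-.5566,.2006]);M=R.from_quat([.9922,.1246,0,-.0008]).as_matrix()
for y in(-.0425,.0425):
  for z in(0,-.013,-.04):print(y,z,pix('scene',t+M@[0,y,z]))
a=cv2.imread('pics/scene0.png')
m=(a.max(2)<70).astype('uint8')
for r in range(318,366,3): 
  c=np.where(m[r,0:75])[0];print(r,c.min() if len(c) else '',c.max() if len(c) else '',len(c))
"
```

```text
-0.0425 0 [ 69.47408182 339.71902911]
-0.0425 -0.013 [ 67.68052645 332.06985649]
-0.0425 -0.04 [ 63.88138665 315.86724767]
0.0425 0 [ 58.78241718 375.32939433]
0.0425 -0.013 [ 56.73875792 367.18197598]
0.0425 -0.04 [ 52.40147526 349.8906119 ]
318 26 55 25
321 27 55 29
324 28 55 28
327 28 52 25
330 29 57 25
333 40 53 14
336 40 59 15
339 41 64 16
342 42 60 15
345 43 56 14
348 43 66 16
351   0
354   0
357   0
360   0
363   0
```

At the start pose the fingertips also showed about 27 mm higher than the stated TCP (row 350 matches −0.04 m), so the offset is systematic. I'll half close around the knob without touching it and measure the tips again.

```bash
python3 -m crank '[[0,0,0,0,-0.05],[0,0,0,0,-0.05],[0,0,0,0,-0.05],[0,0,0,0,-0.05],[0,0,0,0,-0.05],[0,0,0,0,-0.05],[0,0,0,0,-0.05],[0,0,0,0,-0.05]]'
python3 -c "
from h import *
go([.483,-.271,.112])
im=robot.get_image('scene');s=robot.get_state();M=R.from_quat(np.roll(s['ee_rot'],-1)).as_matrix()
for y in(-.5,.5):
  for z in(0,-.013,-.03):print(y,z,pix('scene',s['tool_pos']+M@[0,y*s['grip_width'],z]))
cv2.imwrite('pics/v4.png',cv2.resize(im[240:340,270:380],(660,600),interpolation=cv2.INTER_CUBIC))"
```

```text
time: 2.97
tool_pos: [0.484, -0.2698, 0.1128]
ee_rot: [-0.0, 0.918, 0.396, -0.0]
wrist_force: [1.0, 0.1, -0.4]
grip_width: 0.0449
grasp_force: 0.0
rows [-0.0021  0.0001  0.0011] 0.0001 pos [ 0.484  -0.2698  0.1128] F [ 0.97  0.1  -0.38] grip 0.0449 0.0 t 2.9667 j [-0.72  0.23  1.74 -0.    1.17  0.03]
-0.5 0 [313.33037051 301.32275829]
-0.5 -0.013 [313.1462295  295.24613238]
-0.5 -0.03 [312.90269622 287.20957052]
0.5 0 [330.41009944 309.88544323]
0.5 -0.013 [330.30667647 303.6851091 ]
0.5 -0.03 [330.16985339 295.48239678]
```

View pics/v4.png

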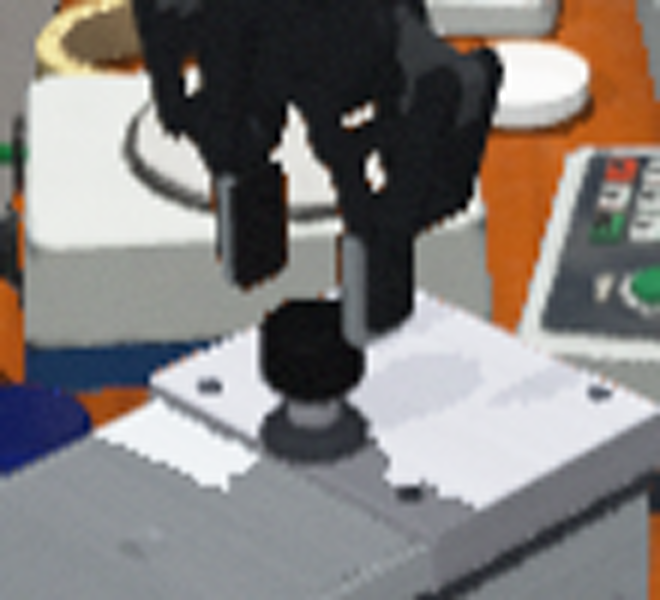

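Tips at crop (250,285) and (365,340) match about 28 mm behind the stated TCP, level with the knob's top. The reported TCP therefore lies some 25 mm beyond the real tips, and I'll allow for it: down 25 mm more, then close.

```bash
python3 -m crank '[[-0.001,0,0.006,0,-0.05],[-0.001,0,0.012,0,-0.05],[-0.001,0,0.018,0,-0.05],[-0.001,0,0.024,0,-0.05],[-0.001,0,0.03,0,-0.05],[-0.001,0,0.033,0,-0.05],[-0.001,0,0.033,0,-0.05],[-0.001,0,0.033,0,-0.05]]'
python3 -m crank '[[0,0,0,0,0],[0,0,0,0,0.1],[0,0,0,0,0.2],[0,0,0,0,0.3],[0,0,0,0,0.4],[0,0,0,0,0.4],[0,0,0,0,0.4],[0,0,0,0,0.4]]' 50
python3 -c "
from h import *
go([.483,-.271,.088])
im=robot.get_image('scene')
cv2.imwrite('pics/v5.png',cv2.resize(im[240:340,270:380],(660,600),interpolation=cv2.INTER_CUBIC))"
```

```text
time: 3.68
tool_pos: [0.4835, -0.2703, 0.0879]
ee_rot: [-0.0, 0.918, 0.396, -0.0]
wrist_force: [0.6, -0.7, -0.4]
grip_width: 0.0448
grasp_force: 0.0
time: 4.35
tool_pos: [0.4844, -0.2712, 0.0889]
ee_rot: [0.001, 0.918, 0.396, 0.001]
wrist_force: [3.7, -3.3, 3.7]
grip_width: 0.0303
grasp_force: 49.6
rows [-0.0011 -0.0015  0.0012] 0.0 pos [ 0.4844 -0.2712  0.0889] F [ 3.74 -3.27  3.74] grip 0.0303 49.6 t 4.35 j [-0.72  0.26  1.75  0.    1.12  0.03]
```

View pics/v5.png

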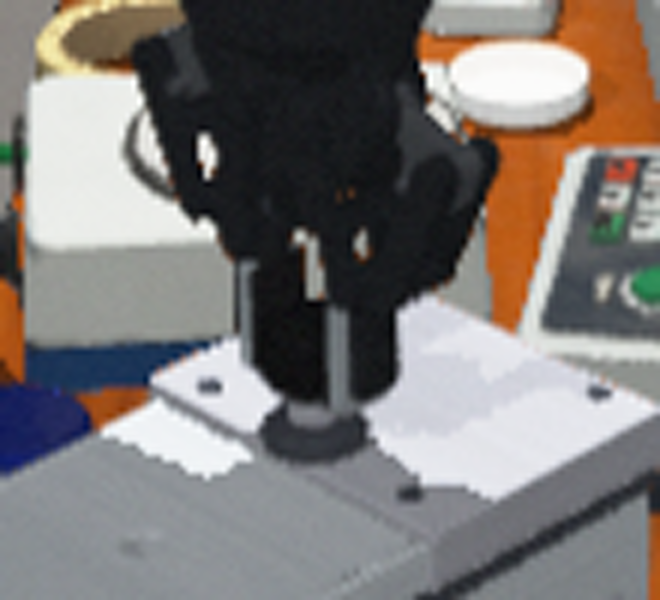

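The knob is held between both pads (crop (300,360), width 30 mm, 50 N). Pulling up 12.5 mm.

```bash
python3 -m crank '[[0,0.001,-0.003,0,0.4],[0,0.001,-0.006,0,0.4],[0,0.001,-0.009,0,0.4],[0,0.001,-0.012,0,0.4],[0,0.001,-0.015,0,0.4],[0,0.001,-0.0167,0,0.4],[0,0.001,-0.0167,0,0.4],[0,0.001,-0.0167,0,0.4]]' 70
python3 -c "
from h import *
s=robot.get_state();go(s['tool_pos']+.07*d)
a=robot.get_image('scene');
print(s['torque'],s['wrist_force'])"
```

```text
time: 5.07
tool_pos: [0.4843, -0.2711, 0.0995]
ee_rot: [0.0, 0.918, 0.396, 0.0]
wrist_force: [6.8, -4.6, -7.8]
grip_width: 0.0294
grasp_force: 69.7
rows [-0.0933 -0.     -0.    ] 0.0 pos [ 0.4843 -0.2711  0.0995] F [ 6.83 -4.57 -7.82] grip 0.0294 69.7 t 5.0667 j [-0.72  0.25  1.75  0.    1.15  0.03]
[-1.03495448 -1.28473321 -0.04506271] [ 6.82963388 -4.56592896 -7.82304629]
```

```bash
python3 -m crank '[[0,0,-0.001,0,0.4],[0,0,-0.002,0,0.4],[0,0,-0.002,0,0.4],[-0.006,0,-0.002,0,0.4],[-0.012,0,-0.002,0,0.4],[-0.018,0,-0.002,0,0.4],[-0.02,0,-0.002,0,0.4],[-0.02,0,-0.002,0,0.4]]'
python3 -c "
from h import *
s=robot.get_state();go(np.array([.4843,-.2711,s['tool_pos'][2]])+.07*d)"
```

```text
time: 5.78
tool_pos: [0.4734, -0.282, 0.1007]
ee_rot: [-0.0, 0.918, 0.396, -0.0]
wrist_force: [5.4, -6.6, -7.8]
grip_width: 0.0293
grasp_force: 69.7
rows [-0.0728  0.0006  0.    ] -0.0001 pos [ 0.4734 -0.282   0.1007] F [ 5.44 -6.57 -7.76] grip 0.0293 69.7 t 5.7833 j [-0.75  0.24  1.75 -0.    1.15  0.  ]
```

```bash
python3 -m crank '[[-0.012,0,0,0,0.4],[-0.024,0,0,0,0.4],[-0.036,0,0,0,0.4],[-0.048,0,0,0,0.4],[-0.06,0,0,0,0.4],[-0.069,0,0,0,0.4],[-0.0727,0,0,0,0.4],[-0.0727,0,0,0,0.4]]'
python3 -c "
from h import *
s=robot.get_state();go(np.array([.4843,-.2711,s['tool_pos'][2]])+.07*d)"
```

```text
time: 6.45
tool_pos: [0.4352, -0.321, 0.1006]
ee_rot: [-0.001, 0.918, 0.396, -0.001]
wrist_force: [1.4, -4.2, -8.4]
grip_width: 0.0289
grasp_force: 69.8
rows [ 0.      0.0021 -0.    ] -0.0002 pos [ 0.4352 -0.321   0.1006] F [ 1.37 -4.2  -8.38] grip 0.0289 69.8 t 6.45 j [-0.85  0.22  1.78 -0.    1.15 -0.1 ]
```

```bash
python3 -m crank '[[0,0,0.003,0,0.4],[0,0,0.006,0,0.4],[0,0,0.009,0,0.4],[0,0,0.012,0,0.4],[0,0,0.015,0,0.4],[0,0,0.0165,0,0.4],[0,0,0.0165,0,0.4],[0,0,0.0165,0,0.4]]'
python3 -c "
from h import *
go([.435,-.321,.2])"
```

```text
time: 7.12
tool_pos: [0.4359, -0.3206, 0.0894]
ee_rot: [-0.001, 0.918, 0.397, -0.0]
wrist_force: [-2.9, 2.1, -6.3]
grip_width: 0.0295
grasp_force: 70.2
rows [-0.0011 -0.0008 -0.1475] 0.0001 pos [ 0.4359 -0.3206  0.0894] F [-2.89  2.11 -6.29] grip 0.0295 70.2 t 7.1167 j [-0.85  0.24  1.78  0.    1.12 -0.1 ]
```

The pin seems seated: z is back to 0.089 and the force is down to the spring's rest value. Releasing, rising, and backing off to look.

```bash
python3 -m crank '[[0,0,0,0,0],[0,0,0,0,-0.3],[0,0,0,0,-0.6],[0,0,0,0,-0.8],[0,0,0,0,-1],[0,0,-0.04,0,-1],[0,0,-0.08,0,-1],[0,0,-0.12,0,-1]]' 20
python3 -m crank '[[0,0,-0.03,0,-1],[-0.05,0,-0.06,0,-1],[-0.1,0,-0.06,0,-1],[-0.1,0,-0.06,0,-1],[-0.1,0,-0.06,0,-1],[-0.1,0,-0.06,0,-1],[-0.1,0,-0.06,0,-1],[-0.1,0,-0.06,0,-1]]'
python3 -c "
from h import *
go([.518,-.234,.2])
im=[robot.get_image(n) for n in('top','scene')]
cv2.imwrite('pics/t6.png',im[0]);cv2.imwrite('pics/s6.png',im[1])
for z in(.022,.092):print(pix('top',[.518,-.234,z]),pix('scene',[.518,-.234,z]))
cv2.imwrite('pics/v6.png',np.hstack([cv2.resize(im[0][160:270,390:500],(400,400),interpolation=2),cv2.resize(im[1][250:360,270:380],(400,400),interpolation=2)]))"
```

```text
time: 7.78
tool_pos: [0.4362, -0.3212, 0.1807]
ee_rot: [-0.0, 0.918, 0.396, -0.0]
wrist_force: [0.1, -1.5, 0.3]
grip_width: 0.0854
grasp_force: 0.0
time: 8.45
tool_pos: [0.3855, -0.375, 0.2242]
ee_rot: [-0.001, 0.918, 0.397, 0.0]
wrist_force: [-0.0, -0.2, -1.0]
grip_width: 0.0854
grasp_force: 0.0
rows [0.258  0.     0.0324] 0.0005 pos [ 0.3855 -0.375   0.2242] F [-0.01 -0.23 -1.02] grip 0.0854 0.0 t 8.45 j [-0.99  0.08  1.67  0.    1.39 -0.24]
[429.02606414 215.16923412] [340.70530807 336.38147274]
[435.07271062 211.13426185] [340.43978706 305.4210749 ]
```

View pics/v6.png

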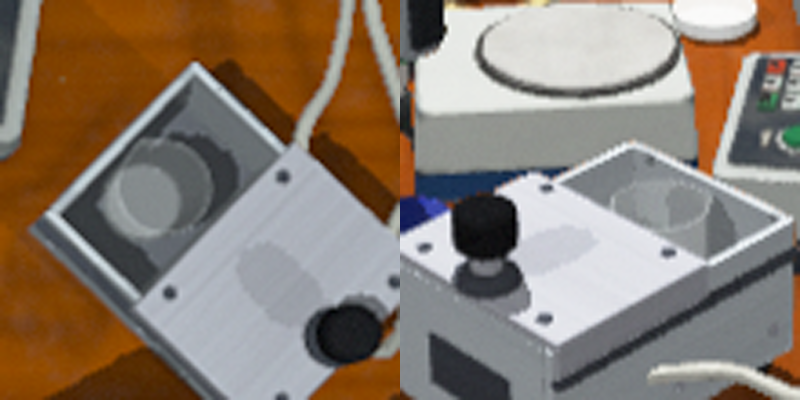

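The hatch is open with the knob at top panel (345,333). The beaker shows in the well: base disc ≈ (145,195) and rim centre ≈ (165,190) in the top panel, and rim centre ≈ (661,207) in the scene panel.

```bash
python3 -c "
from h import *
f=3.636
b=[ray('top',(390+145/f,160+195/f),.024),ray('top',(390+165/f,160+190/f),.092),ray('scene',(270+261/f,250+207/f),.092)]
print(np.array(b).round(4))
a=cv2.imread('pics/t6.png');m=(a.max(2)<45).astype('uint8');n,l,s,c=cv2.connectedComponentsWithStats(m)
for i in range(1,n):
    if s[i,4]>60 and 470<c[i][0]<500 and 240<c[i][1]<265: k=ray('top',c[i],.142);print('knob',s[i],k,k-[.4822,-.2705,.142])
a=cv2.imread('pics/s6.png');m=(a.max(2)<45).astype('uint8');n,l,s,c=cv2.connectedComponentsWithStats(m)
for i in range(1,n):
    if s[i,4]>60 and 280<c[i][0]<310 and 295<c[i][1]<325: print('knob s',s[i],c[i],ray('scene',c[i],.132))
go([.5185,-.234,.17])
"
```

```text
[[ 0.521  -0.2355  0.024 ]
 [ 0.5157 -0.2346  0.092 ]
 [ 0.5206 -0.2396  0.092 ]]
knob [477 244  18  16 229] [ 0.43396177 -0.31916475  0.142     ] [-4.82382285e-02 -4.86647540e-02 -8.32667268e-17]
knob s [285 304  17  17 259] [292.99227799 311.91119691] [ 0.43598227 -0.32410922  0.132     ]
rows [0.2586 0.0003 0.0726] 0.0005 pos [ 0.3856 -0.3752  0.2244] F [-0.14  0.15  0.07] grip 0.0854 0.0 t 8.55 j [-0.99  0.08  1.67  0.    1.39 -0.24]
```

Knob moved ~69 mm in agreement with locked open. The beaker is at about (0.519,−0.236), near the well centre (0.519,−0.235). Approaching with ~68 mm opening along the box's width.

```bash
python3 -m crank '[[0.259,0.001,0.02,0.0005,-0.6],[0.259,0.001,0.04,0.0005,-0.6],[0.259,0.001,0.06,0.0005,-0.6],[0.259,0.001,0.07,0.0005,-0.6],[0.259,0.001,0.07,0.0005,-0.6],[0.259,0.001,0.07,0.0005,-0.6],[0.259,0.001,0.07,0.0005,-0.6],[0.259,0.001,0.07,0.0005,-0.6]]' 20
python3 -c "
from h import *
go([.519,-.235,.08])"
```

```text
time: 9.22
tool_pos: [0.5189, -0.2348, 0.1722]
ee_rot: [-0.0, 0.918, 0.396, -0.0]
wrist_force: [0.9, -0.8, 0.1]
grip_width: 0.0677
grasp_force: 0.0
rows [-0.      0.0004  0.1229] 0.0001 pos [ 0.5189 -0.2348  0.1722] F [ 0.86 -0.8   0.13] grip 0.0677 0.0 t 9.2167 j [-0.63  0.2   1.65 -0.    1.3   0.12]
```

```bash
python3 -m crank '[[0,0,0.03,0,-0.6],[0,0,0.06,0,-0.6],[0,0,0.09,0,-0.6],[0,0,0.11,0,-0.6],[0,0,0.122,0,-0.6],[0,0,0.13,0,-0.6],[0,0,0.138,0,-0.6],[0,0,0.146,0,-0.6]]'
python3 -c "
from h import *
go([.519,-.235,.022])"
```

```text
time: 9.88
tool_pos: [0.5194, -0.2363, 0.0636]
ee_rot: [0.001, 0.919, 0.395, 0.001]
wrist_force: [0.7, 0.2, 0.7]
grip_width: 0.068
grasp_force: 0.0
rows [ 0.0009 -0.0016  0.0554] -0.0007 pos [ 0.5194 -0.2363  0.0636] F [0.68 0.16 0.66] grip 0.068 0.0 t 9.8833 j [-0.63  0.33  1.73 -0.    1.08  0.12]
```

```bash
python3 -m crank '[[0,0,0.008,0,-0.6],[0,0,0.016,0,-0.6],[0,0,0.024,0,-0.6],[0,0,0.032,0,-0.6],[0,0,0.04,0,-0.6],[0,0,0.046,0,-0.6],[0,0,0.052,0,-0.6],[0,0,0.052,0,-0.6]]'
python3 -m crank '[[0,0,0,0,-0.5],[0,0,0,0,-0.4],[0,0,0,0,-0.35],[0,0,0,0,-0.3],[0,0,0,0,-0.25],[0,0,0,0,-0.2],[0,0,0,0,-0.1],[0,0,0,0,0]]' 20
python3 -c "
from h import *
go([.519,-.235,.12])"
```

```text
time: 10.55
tool_pos: [0.5181, -0.2347, 0.0226]
ee_rot: [-0.001, 0.918, 0.396, -0.0]
wrist_force: [0.8, -0.1, -0.0]
grip_width: 0.0683
grasp_force: 0.0
time: 11.22
tool_pos: [0.5188, -0.2352, 0.0241]
ee_rot: [0.0, 0.918, 0.396, 0.0]
wrist_force: [-1.1, 1.6, 3.9]
grip_width: 0.0513
grasp_force: 20.4
rows [ 4.000e-04  1.000e-04 -1.278e-01] -0.0004 pos [ 0.5188 -0.2352  0.0241] F [-1.13  1.61  3.87] grip 0.0513 20.4 t 11.2167 j [-0.63  0.39  1.74  0.    1.01  0.12]
```

Grasped at 51 mm width with 20 N. Lifting.

```bash
python3 -m crank '[[0,0,-0.012,0,0.05],[0,0,-0.03,0,0.05],[0,0,-0.05,0,0.05],[0,0,-0.075,0,0.05],[0,0,-0.1,0,0.05],[0,0,-0.13,0,0.05],[0,0,-0.155,0,0.05],[0,0,-0.165,0,0.05]]' 25
python3 -m crank '[[0,0,-0.02,0,0.05],[0,0,-0.03,0,0.05],[0,0,-0.03,0,0.05],[0,0,-0.03,0,0.05],[0,0,-0.03,0,0.05],[0,0,-0.03,0,0.05],[0,0,-0.03,0,0.05],[0,0,-0.03,0,0.05]]'
python3 -c "
from h import *
go([.472,-.018,.17])
a=cv2.imread('pics/scene0.png');g=cv2.cvtColor(a,6)
print(pix('scene',[.472,-.0176,.075]))
h=cv2.Canny(g,40,120)[245:282,285:352]
cs=cv2.findContours((g[245:282,285:352]<110).astype('uint8'),1,1)[0]
for k in cs:
  if len(k)>50:e=cv2.fitEllipse(k);p=(e[0][0]+285,e[0][1]+245);print(e,p,ray('scene',p,.075))
"
```

```text
time: 11.88
tool_pos: [0.5203, -0.2363, 0.1511]
ee_rot: [0.002, 0.918, 0.396, 0.001]
wrist_force: [1.1, -0.1, -0.2]
grip_width: 0.0512
grasp_force: 26.2
time: 12.55
tool_pos: [0.5184, -0.235, 0.1692]
ee_rot: [-0.001, 0.918, 0.396, -0.0]
wrist_force: [0.3, -0.1, -1.0]
grip_width: 0.0514
grasp_force: 26.2
rows [ 0.1678 -0.2436 -0.0007] -0.0004 pos [ 0.5184 -0.235   0.1692] F [ 0.34 -0.09 -0.96] grip 0.0514 26.2 t 12.55 j [-0.63  0.2   1.65  0.    1.29  0.12]
[320.74828291 262.76148275]
((35.23761749267578, 20.12347412109375), (20.450353622436523, 60.1482048034668), 90.59359741210938) (320.2376174926758, 265.12347412109375) [ 0.47129638 -0.02941252  0.075     ]
((44.2852668762207, 1.951709508895874), (4.345324516296387, 48.901241302490234), 89.48591613769531) (329.2852668762207, 246.95170950889587) [0.4892086  0.06652129 0.075     ]
((9.470952033996582, 2.6107547283172607), (5.992400646209717, 28.193851470947266), 87.23811340332031) (294.4709520339966, 247.61075472831726) [0.40632701 0.06347977 0.075     ]
```

```bash
python3 -c "
from h import *
a=cv2.imread('pics/top0.png');g=cv2.resize(cv2.cvtColor(a,6)[195:285,275:370],None,fx=4,fy=4,interpolation=2)
c=cv2.HoughCircles(g,3,1.5,20,param1=150,param2=.5,minRadius=110,maxRadius=140)
for x,y,r in c[0][:4]:
  p=(275+x/4,195+y/4);print(p,r/4,ray('top',p,.075))
p=ray('top',(323,238),.075);print(p,'scene',pix('scene',p))
"
```

```text
(np.float32(322.4375), np.float32(238.6875)) 29.675 [ 0.46429052 -0.00766808  0.075     ]
(np.float32(319.0625), np.float32(234.9375)) 32.7125 [ 0.47196242 -0.0008183   0.075     ]
(np.float32(318.3125), np.float32(242.4375)) 34.775 [0.45665894 0.00073892 0.075     ]
(np.float32(324.3125), np.float32(233.8125)) 34.775 [ 0.47423714 -0.01151012  0.075     ]
[ 0.46569118 -0.00881598  0.075     ] scene [318.11183825 261.03585401]
```

Plate centre at about (0.466,−0.010), with the two views agreeing within ~5 mm. Carrying the beaker over.

```bash
python3 -c "
from h import *
go([.466,-.010,.17])"
python3 -m crank '[[0.01,-0.015,0,0,0.05],[0.03,-0.045,0,0,0.05],[0.06,-0.085,0,0,0.05],[0.09,-0.125,0,0,0.05],[0.115,-0.165,0,0,0.05],[0.14,-0.2,0,0,0.05],[0.16,-0.23,0,0,0.05],[0.165,-0.24,0,0,0.05]]'
python3 -c "
from h import *
go([.466,-.010,.17])"
```

```text
rows [ 0.1701 -0.2568 -0.0007] -0.0004 pos [ 0.5184 -0.235   0.1692] F [ 0.34 -0.09 -0.96] grip 0.0514 26.2 t 12.55 j [-0.63  0.2   1.65  0.    1.29  0.12]
time: 13.22
tool_pos: [0.4712, -0.0175, 0.1698]
ee_rot: [-0.001, 0.918, 0.397, -0.0]
wrist_force: [0.0, 0.2, -0.6]
grip_width: 0.0511
grasp_force: 26.3
rows [ 0.0026 -0.0119 -0.0003] 0.0006 pos [ 0.4712 -0.0175  0.1698] F [ 0.03  0.24 -0.59] grip 0.0511 26.3 t 13.2167 j [-0.29 -0.02  1.89  0.    1.27  0.46]
```

```bash
python3 -m crank '[[0.001,-0.005,0.01,0,0.05],[0.001,-0.008,0.03,0,0.05],[0.001,-0.008,0.05,0,0.05],[0.001,-0.008,0.07,0,0.05],[0.001,-0.008,0.085,0,0.05],[0.001,-0.008,0.1,0,0.05],[0.001,-0.008,0.108,0,0.05],[0.001,-0.008,0.108,0,0.05]]'
python3 -c "
from h import *
go([.466,-.010,.0765])
im=[robot.get_image(n) for n in('top','scene')]
cv2.imwrite('pics/v7.png',np.hstack([cv2.resize(im[0][190:290,270:370],(400,400),interpolation=2),cv2.resize(im[1][205:305,270:370],(400,400),interpolation=2)]))"
```

```text
time: 13.88
tool_pos: [0.4677, -0.0174, 0.0872]
ee_rot: [-0.001, 0.919, 0.395, -0.001]
wrist_force: [-0.1, 1.2, -0.8]
grip_width: 0.0512
grasp_force: 26.3
rows [ 0.0056 -0.0084  0.0143] -0.0008 pos [ 0.4677 -0.0174  0.0872] F [-0.06  1.21 -0.81] grip 0.0512 26.3 t 13.8833 j [-0.29  0.09  1.97 -0.    1.09  0.47]
```

View pics/v7.png

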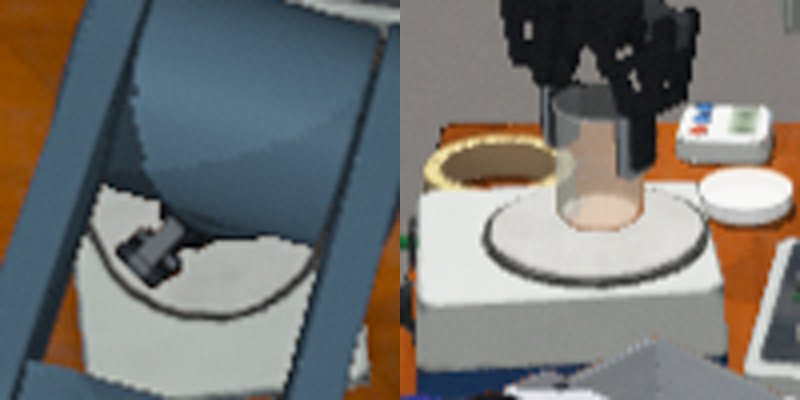

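The beaker is upright over the plate: base centre at scene panel (601,215), plate centre ≈ (597,233). The 18 px difference matches the ~10 mm still to descend, so it is centred. Lowering slowly.

```bash
python3 -m crank '[[0,0,0.002,0,0.05],[0,0,0.004,0,0.05],[0,0,0.006,0,0.05],[0,0,0.008,0,0.05],[0,0,0.009,0,0.05],[0,0,0.01,0,0.05],[0,0,0.01,0,0.05],[0,0,0.01,0,0.05]]'
python3 -m crank '[[0,0,0.0005,0,0.05],[0,0,0.001,0,0.05],[0,0,0.0015,0,0.05],[0,0,0.002,0,0.05],[0,0,0.0025,0,0.05],[0,0,0.003,0,0.05],[0,0,0.003,0,0.05],[0,0,0.003,0,0.05]]'
```

```text
time: 14.65
tool_pos: [0.469, -0.0169, 0.0815]
ee_rot: [0.0, 0.918, 0.396, -0.0]
wrist_force: [-0.6, 0.7, -0.4]
grip_width: 0.0513
grasp_force: 26.3
time: 15.32
tool_pos: [0.469, -0.017, 0.0792]
ee_rot: [-0.0, 0.918, 0.396, -0.0]
wrist_force: [-0.4, -0.4, 0.6]
grip_width: 0.0511
grasp_force: 26.3
```

```bash
python3 -m crank '[[0,0,0.0005,0,0.05],[0,0,0.001,0,0.05],[0,0,0.0015,0,0.05],[0,0,0.002,0,0.05],[0,0,0.0023,0,0.05],[0,0,0.0027,0,0.05],[0,0,0.0027,0,0.05],[0,0,0.0027,0,0.05]]'
```

```text
time: 15.98
tool_pos: [0.469, -0.0169, 0.0773]
ee_rot: [-0.0, 0.918, 0.396, 0.0]
wrist_force: [0.4, 0.1, 0.7]
grip_width: 0.0511
grasp_force: 26.4
```

```bash
python3 -m crank '[[0,0,0.0005,0,0.05],[0,0,0.001,0,0.05],[0,0,0.0015,0,0.05],[0,0,0.002,0,0.05],[0,0,0.002,0,0.05],[0,0,0.002,0,0.05],[0,0,0.002,0,0.05],[0,0,0.002,0,0.05]]'
python3 -c "
from h import *
print(np.mean([ (robot.get_image('top'),robot.get_state()['wrist_force'])[1] for _ in range(6)],0))"
```

```text
time: 16.65
tool_pos: [0.4692, -0.0168, 0.0771]
ee_rot: [-0.0, 0.918, 0.396, 0.0]
wrist_force: [-6.2, 3.4, 14.1]
grip_width: 0.0511
grasp_force: 27.6
[-6.00847812  2.45265927 14.33754364]
```

Firm contact (14 N); easing off 1.2 mm, then opening gently.

```bash
python3 -m crank '[[0,0,-0.0008,0,0.05],[0,0,-0.0016,0,0.05],[0,0,-0.0016,0,0.05],[0,0,-0.0016,0,0.05],[0,0,-0.0016,0,-0.1],[0,0,-0.0016,0,-0.15],[0,0,-0.0016,0,-0.2],[0,0,-0.0016,0,-0.25]]' 20
python3 -m crank '[[0,0,0,0,-0.35],[0,0,0,0,-0.45],[0,0,0,0,-0.55],[0,0,0,0,-0.65],[0,0,0,0,-0.75],[0,0,0,0,-0.85],[0,0,0,0,-0.85],[0,0,0,0,-0.85]]'
```

```text
time: 17.62
tool_pos: [0.4691, -0.017, 0.0769]
ee_rot: [0.0, 0.918, 0.396, 0.0]
wrist_force: [-0.5, 0.9, 0.7]
grip_width: 0.0533
grasp_force: 0.2
time: 18.28
tool_pos: [0.469, -0.017, 0.0769]
ee_rot: [0.0, 0.918, 0.396, 0.0]
wrist_force: [0.1, 0.5, 0.3]
grip_width: 0.0789
grasp_force: 0.0
```

Released. Rising clear, then measuring the beaker and hatch from pictures without viewing.

```bash
python3 -m crank '[[0,0,-0.02,0,-0.85],[0,0,-0.05,0,-0.85],[0,0,-0.09,0,-0.85],[0,0,-0.14,0,-0.85],[0,0,-0.19,0,-0.85],[0,0,-0.22,0,-0.85],[0,0,-0.22,0,-0.85],[0,0,-0.22,0,-0.85]]'
python3 -m crank '[[0,0,0,0,-0.85],[0,0,0,0,-0.85],[0,0,0,0,-0.85],[0,0,0,0,-0.85],[0,0,0,0,-0.85],[0,0,0,0,-0.85],[0,0,0,0,-0.85],[0,0,0,0,-0.85]]'
python3 -c "
from h import *
im=robot.get_image('scene');a=cv2.imread('pics/s6.png')
df=(cv2.absdiff(im,a).max(2)>25).astype('uint8');df[:218]=0;df[:,:285]=0;df[275:]=0;df[:,365:]=0
n,l,s,c=cv2.connectedComponentsWithStats(df)
for i in range(1,n):
  if s[i,4]>25: print(s[i],c[i])
for p in([.469,-.017,.075],[.469,-.017,.11],[.469,-.017,.145]):print(pix('scene',p))
m=(im.max(2)<45).astype('uint8');n,l,s,c=cv2.connectedComponentsWithStats(m)
for i in range(1,n):
    if s[i,4]>60 and 280<c[i][0]<310 and 295<c[i][1]<325: print('knob s',s[i],c[i])
"
```

```text
time: 18.95
tool_pos: [0.47, -0.0172, 0.2435]
ee_rot: [0.001, 0.918, 0.396, 0.001]
wrist_force: [0.9, -0.9, -0.8]
grip_width: 0.0789
grasp_force: 0.0
time: 19.62
tool_pos: [0.469, -0.017, 0.2419]
ee_rot: [-0.0, 0.918, 0.396, -0.0]
wrist_force: [-0.2, 0.5, 0.6]
grip_width: 0.0793
grasp_force: 0.0
[285 218   7  25 138] [287.42753623 230.07246377]
[308 230  24  38 764] [319.53141361 248.13089005]
[319.42859743 262.64525648]
[319.08184368 248.59357243]
[318.72740546 234.23048664]
knob s [284 304  18  17 264] [292.95075758 311.80681818]
```

The beaker stands upright at pixel (319.5,248.1), against (319.1,248.6) expected, and the knob has not moved since it locked.

```bash
python3 -c "
from rig import robot
print(robot.finish_job())"
```

```text
the job is handed in; nothing more can be done
None
```

I handed the job in at about 20 s of the 48 s allowed; no verdict came back. By my last measurements the hatch is open with the plunger down in the open-position hole, the beaker stands upright near the middle of the stirrer's plate, and the gripper is clear of everything.

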